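# Crank a drive clamp shut

## Robot

A 6-joint arm with a two-finger parallel gripper is mounted at the origin on the work surface. World frame = base frame: x ahead of the robot, y to its left, z up, the work surface at z = 0. Lengths are in mm, angles in degrees, forces in N, time in s.
With the tool pointing down it reaches from about 300 to 850 mm from the base axis. Payload 4.2 kg.
Tool frame: the origin (TCP) lies midway between the tips of the shut fingers; the grasp point (between the pads) lies 19 mm behind it (env.grip_point_offset is the distance from the TCP to the grasp point, in mm); z points along the fingers, x is the direction in which the jaws open and shut, and the axes are right-handed (so a half turn about z gives the same grasp; the last joint's range is limited). The gripper opens to 91 mm and grips with 3 to 60 N. Pads are 32 mm wide; open, the fingers measure 118 mm over their backs; the gripper's body (76 mm by 178 mm) begins 60 mm behind the grasp point.
Start: joints at [71.562, 18.312, 89.639, -0, 72.044, -1.146], TCP at [170.915, 549.028, 213.976] pointing down, gripper open.
Joint ranges: [-177.97, 177.97], [-48.28, 115.42], [12.27, 149.76], [-77.06, 257.06], [2.81, 150.46], [-146.56, 146.56]. Speed limits (degrees/s): [147.25, 147.25, 180, 180, 180, 180].

## Interface

Orientations are given as [roll, pitch, yaw] about the fixed x, y, z axes, in that order (R = Rz(yaw) Ry(pitch) Rx(roll)).
In Python, from workcell import env gives the robot as it stands.
- The arm moves only by the shell command python3 -m pendant 'ROWS' [FORCE]. ROWS is JSON, a list of rows, each an object with "xyz": the shift along the tool's x, y, z in m, a list of three; "roll": the turn about the tool's z in degrees; "jaw": the closure, from 0 (fully open) to 1 (shut). A call has exactly 8 rows; each row is the pose to reach, as a shift and turn from the pose commanded when the call began, along the tool's axes at that moment; what a row does not reach only later rows make up. A row lasts 1/8 s, in which the tool goes at most 62.5 mm and 10.7 degrees, less where a joint would pass 70% of its speed; a pose out of reach is approached as far as the arm can. A call with a gripper value outside its range is refused whole. The fingers move at their own pace and stop on an object; FORCE is the grip in N (left out, the last holds). Time passes only in rows, so rows that repeat a pose let the fingers close, or fill a call up. It gives the time, the measured TCP pose, the force and the opening at its end, in the units of the state.
- env.state(): the state, without advancing time (a new reading comes with each control period).
- env.grab_frame(name): name is "side" or "top" or "wrist"; returns (picture, depth): 480x640x3 uint8, blue, green, red; 480x640 float32, mm along the optical axis (not along the pixel's ray), 0 where there is no reading.
- env.camera_params(name): a dict with "camera_matrix" (3x3 intrinsics, pixels), "cam_to_world" (4x4, takes a point from camera to world coordinates); the wrist camera has in their place "hand_eye" (4x4, takes a point from camera to tool coordinates, whose origin is the TCP and whose axes are the tool frame's). Camera axes: x right, y up, looking along -z (the intrinsics and any distortion apply to the point x, -y, -z); pixel columns grow to the right and rows downward; lengths in mm; the calibration is good to about 2 mm. A picture is of the moment at which its call begins: read the wrist's pose just before it. camera_params takes no time and is no camera call.
- env.job_done(): hands the job in, once; it reports no verdict.
The state is a dict: "time_s": time; "qpos": joint angles; "qvel": joint speeds; "effort": joint torques, N m; "ee_pos": TCP position; "ee_rot": TCP orientation; "force": force on the tool from outside, world axes, zero at the start; "torque": the same for the moment, N m; "gripper_width": finger opening in mm.
Only numpy, scipy, OpenCV 4.12 (cv2) and the standard library are available. Lean on these libraries where they do the work, as an engineer would, in place of code of your own. Each camera call takes 0.05 s, during which the arm holds its last target. There are 200 camera calls.

## Task

Fit the loose crank fully down onto the clamp's square spindle without forcing it, then wind it clockwise (seen from above), keeping it seated, until the sprung pad holds the disk drive firmly against the fence's bumpers with its springs about half squashed; never wind it on hard against its stop. Let go with the crank left on the spindle and the drive held, do not push the jaw, pad or drive by hand, and leave the other things on the bench alone.

Things in the scene. Friction and masses are not known exactly. Their poses are not given: they have to be found in the camera images.
- clamp: Yellow and aluminium drive clamp, fixed. Origin: on the spindle axis at bench height. Yellow gear housing 84 x 84 mm, 50 high, centred on the origin, spindle on its top; a flat bed (130 wide, 12 thick) runs along the clamp's +y from 42 to 322 mm. Yellow jaw near the housing (top 44 above the bench), yellow fence at the far end (44, bolt heads 50).
- spindle: Upright square steel spindle, 16 x 16 mm, standing 25 mm out of the housing (last 3 mm narrowed to 15). Origin: on its axis at the housing's top, 50 mm above the bench; flats face its own x and y, so a crank fits at four yaws. Turning it clockwise from above drives the jaw to the fence, about 40 mm a turn, 1.4 to 2.8 turns in all.
- spindle_base (a point): Point on the spindle axis at the housing's top face; a fully seated crank has its origin here. The spindle has 0.35 N m of friction (about 5 N at the crank's knob) and stays where it is left. Once the pad presses on the drive the force needed at the knob rises, by about 1 N for every 10 N of pad force.
- crank: Loose crank, 0.2 to 0.4 kg, standing on its hub, socket down. Origin: centre of the hub's underside, on the socket's axis; +x points along the arm to the knob. Dark steel hub 38 x 38 mm, 29 high; square socket 17.2 wide, 25 deep from below, mouth not chamfered. Flat arm 18 wide, 29 to 37 mm above the origin, from 15 mm behind the axis to 75 in front.
- boss (a point): Middle of the crank's orange square boss on its axis, 50 mm above the crank's origin: 24 x 24 mm, 26 tall (37 to 63 mm above the crank's origin), faces along the crank's x and y; for holding the crank while fitting it.
- knob (a point): Middle of the crank's upright black knob: round, 20 mm diameter, 37.5 to 75.5 mm above the crank's origin, 65 mm from the crank's axis along its +x; this point is 58 mm above the crank's origin. The knob spins freely about its own upright axis, so a gripper can hold it and keep its yaw while winding.
- pad: Black rubber pad 100 x 10 x 24 mm on the front of the moving jaw; origin at its centre, its face 5 mm along its +y (the closing direction). It is carried by springs (about 8 N per mm, 6 mm of travel, then a hard stop at about 48 N), so it stops against the drive while the jaw goes on.
- drive: Silver 2.5-inch style disk drive, 100 x 70 x 12 mm, 0.11 kg, lying loose on the clamp's bed between pad and fence, its 70 mm side along the closing direction; origin: centre of its underside. It slides freely and squares itself as it is pushed.
- fence: Fixed yellow end stop bolted on the bed, 118 x 26 x 32 mm (38 over its bolt heads); origin: middle of the lower edge of the face that looks to the pad. Two adjustable bumper screws with black rubber ends (14 mm across) stick out of this face by anything from 2 to 18 mm, both alike (not measured); the drive ends up against them.
- screwdriver: Bystander: red screwdriver lying loose, 170 mm long.
- screw_tray: Bystander: grey screw tray 90 x 120 x 22 mm.
- spare_drive: Bystander: dark spare drive 100 x 70 x 10 mm.
- fan: Bystander: flat black laptop fan 60 x 60 x 10 mm.
- meter: Bystander: red multimeter 75 x 150 x 32 mm.
- cleaner: Bystander: white plastic bottle, 48 mm diameter, 130 mm tall.
Mind the look-alikes: they are no part of the job. Of the things that look like the crank, take the one that is farthest to the robot's left at the start.

How it is judged:
By the outcome, as a careful person would: the job done as asked, in the order asked, and still so for the second after the job is handed in, with the robot touching nothing.
It also fails if it takes over 72 s, if anything falls off the work surface, if the arm or the gripper's body presses on something with over 40 N, if the wrist force passes 120 N, or if a joint passes its speed limit or range.

## Working session

There is one attempt and no reset: what is moved stays moved. The work goes in short steps, Python scripts to look and compute and a shell command to move; the robot and the scene stay as the last step left them, time stands still between calls to the robot, and variables do not carry over. Pictures are saved under pics/ and viewed, about 8 in all and at most 12, crops included, and the job is handed in when it is done.

```bash
ls; mkdir -p pics
cat > h.py <<'E'
import numpy as np, cv2
from workcell import env
def cam(n, pose=None):
    p=env.camera_params(n); K=np.array(p["camera_matrix"])
    return K,np.array(p["cam_to_world"]) if "cam_to_world" in p else tool()@np.array(p["hand_eye"]),p
def tool():
    from scipy.spatial.transform import Rotation as R
    s=env.state(); T=np.eye(4); T[:3,:3]=R.from_euler('xyz',s["ee_rot"],degrees=True).as_matrix(); T[:3,3]=s["ee_pos"]; return T
def ray(K,T,u,v):
    d=np.array([(u-K[0,2])/K[0,0],-(v-K[1,2])/K[1,1],-1.]); return T[:3,3],T[:3,:3]@d
def onplane(K,T,u,v,z):
    o,d=ray(K,T,u,v); return o+d*(z-o[2])/d[2]
def pts(K,T,dep):
    v,u=np.mgrid[:480,:640]; d=np.stack([(u-K[0,2])/K[0,0],-(v-K[1,2])/K[1,1],-np.ones_like(u)],-1)*dep[...,None]
    return d@T[:3,:3].T+T[:3,3]
E
python3 - <<'E'
from h import *
for n in("top","side"):
    K,T,p=cam(n); print(n,K.round(1).tolist(),T.round(3).tolist(),[k for k in p]); b,d=env.grab_frame(n)
    cv2.imwrite(f"pics/{n}0.png",b); np.savez(f"{n}0.npz",b=b,d=d); print((d>0).mean())
p=env.camera_params("wrist");print(p)
print(env.state())
E
```

```text
pics
top [[555.9, 0.0, 308.3], [0.0, 555.9, 239.8], [0.0, 0.0, 1.0]] [[-0.019, 0.997, -0.071, 400.417], [-1.0, -0.019, -0.002, -157.498], [-0.003, 0.071, 0.997, 1576.143], [0.0, 0.0, 0.0, 1.0]] ['camera_matrix', 'cam_to_world']
0.9959895833333333
side [[486.3, 0.0, 320.6], [0.0, 486.3, 236.9], [0.0, 0.0, 1.0]] [[0.711, 0.421, -0.563, -302.071], [-0.703, 0.421, -0.573, -1000.142], [-0.004, 0.803, 0.595, 948.342], [0.0, 0.0, 0.0, 1.0]] ['camera_matrix', 'cam_to_world']
0.996240234375
{'camera_matrix': array([[400.52512711,   0.        , 325.52126559],
       [  0.        , 400.52512711, 240.71429098],
       [  0.        ,   0.        ,   1.        ]]), 'hand_eye': array([[ 9.99999831e-01,  4.92579139e-04,  3.10316818e-04,
        -7.73144164e-01],
       [ 5.53745534e-04, -9.69316915e-01, -2.45813775e-01,
        -6.72838068e+01],
       [ 1.79712603e-04,  2.45813905e-01, -9.69317023e-01,
        -1.70903802e+02],
       [ 0.00000000e+00,  0.00000000e+00,  0.00000000e+00,
         1.00000000e+00]])}
{'time_s': 0.1, 'qpos': array([ 7.15631716e+01,  1.83482540e+01,  8.97003027e+01, -3.93126849e-05,
        7.20432511e+01, -1.14505740e+00]), 'qvel': array([ 0.03065057, -0.04265609, -0.20756306,  0.01991523,  0.08301227,
        0.09726797]), 'effort': array([ 2.80883005e-04, -4.13327193e+01, -2.32512474e+01,  7.30722374e-02,
        4.22228209e-02, -4.40405609e-05]), 'ee_pos': array([170.75896926, 548.58281762, 213.1955762 ]), 'ee_rot': array([-1.79998203e+02,  9.17901612e-02,  7.27082426e+01]), 'force': array([-0.59528063,  0.59895296, -0.39712177]), 'torque': array([ 0.00992171, -0.02021995, -0.01423519]), 'gripper_width': 91.35786607306596}
```

View pics/top0.png

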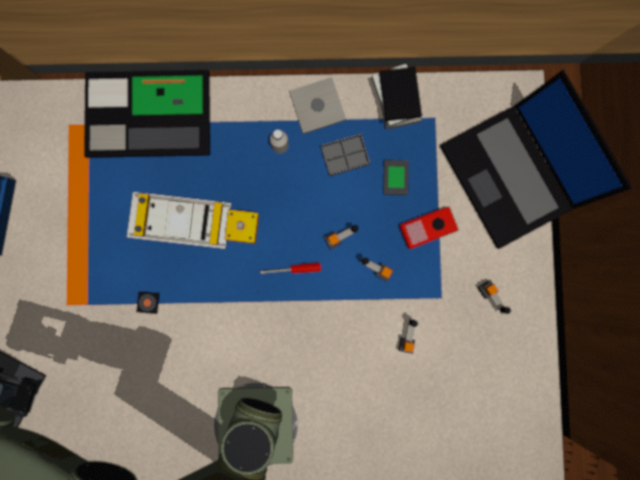

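View pics/side0.png

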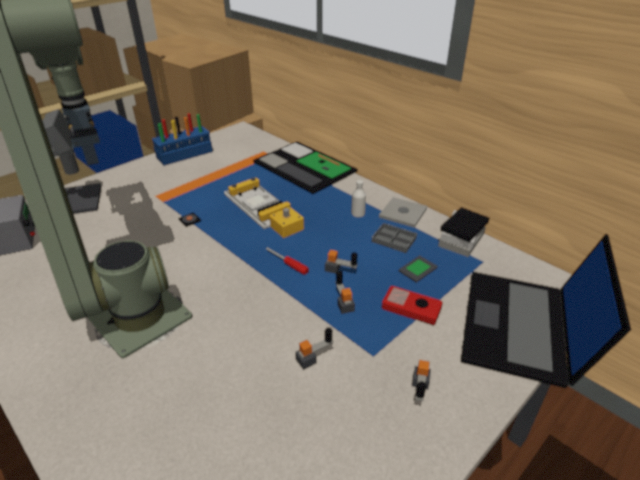

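The crank farthest left has its orange boss near (333,240) and its knob near (352,228). The spindle is at about (241,226) in the top view, and the clamp bed runs image-left, which is +y.

Run:
```python
from h import *
K,T,_=cam("top"); z=np.load("top0.npz"); b,d=z["b"],z["d"]; P=pts(K,T,d)
hsv=cv2.cvtColor(b,cv2.COLOR_BGR2HSV)
m=cv2.inRange(hsv,(5,150,120),(18,255,255)); m[:, :110]=0
n,l,s,c=cv2.connectedComponentsWithStats(m)
for i in range(1,n):
    if s[i,4]>15: print("orange",s[i],c[i].round(1),onplane(K,T,*c[i],60).round(1))
k=(l==0)
m=((hsv[...,2]<45)&(np.indices((480,640))[0]>210)&(np.indices((480,640))[0]<330)).astype(np.uint8); m[:,:310]=0;m[:,420:]=0
n,l,s,c=cv2.connectedComponentsWithStats(m)
for i in range(1,n):
    if s[i,4]>8: print("black",s[i],c[i].round(1),onplane(K,T,*c[i],70).round(1))
m=cv2.inRange(hsv,(20,150,100),(35,255,255))
n,l,s,c=cv2.connectedComponentsWithStats(m)
for i in range(1,n):
    if s[i,4]>30:
        r=cv2.minAreaRect(np.argwhere(l==i)[:,::-1].astype(np.float32)); print("yellow",s[i],c[i].round(1),[onplane(K,T,*q,50).round(0)[:2].tolist() for q in cv2.boxPoints(r)],np.median(P[l==i],0).round(1))
cv2.imwrite("pics/top0z.png",cv2.resize(b[180:320,110:410],None,fx=2.66,fy=2.66,interpolation=cv2.INTER_CUBIC))
```

```text
orange [144  80  40   3  80] [163.5  81.1] [960.9 240.9  60. ]
orange [328 234  11  11  81] [333.2 239.2] [ 509.1 -223.1   60. ]
orange [381 267  11  11  84] [386. 272.] [ 417.1 -364.8   60. ]
orange [488 285  10  10  69] [492.  289.3] [ 364.5 -651.1   60. ]
orange [144 300   7   6  35] [146.8 302.4] [346.8 286.5  60. ]
orange [404 342  10  10  78] [408.6 346.6] [ 215.1 -420.1   60. ]
black [351 226   6   6  24] [353.8 228.2] [ 537.4 -279.4   70. ]
black [362 259   6   5  24] [364.3 260.7] [ 448.5 -305.6   70. ]
black [410 320   6   5  22] [412.3 322.5] [ 280.2 -430.3   70. ]
yellow [134 194  15  42 351] [141.6 214.5] [[534.0, 326.0], [648.0, 311.0], [643.0, 284.0], [530.0, 299.0]] [590.1 305.4  43.7]
yellow [210 203  12  41 310] [215.4 223.1] [[506.0, 119.0], [619.0, 104.0], [616.0, 83.0], [503.0, 97.0]] [561.6 101.7  43.7]
yellow [225 210  33  33 859] [241.5 226. ] [[516.0, 75.0], [599.0, 65.0], [587.0, -18.0], [504.0, -7.0]] [550.4  27.   49.8]
```

View pics/top0z.png

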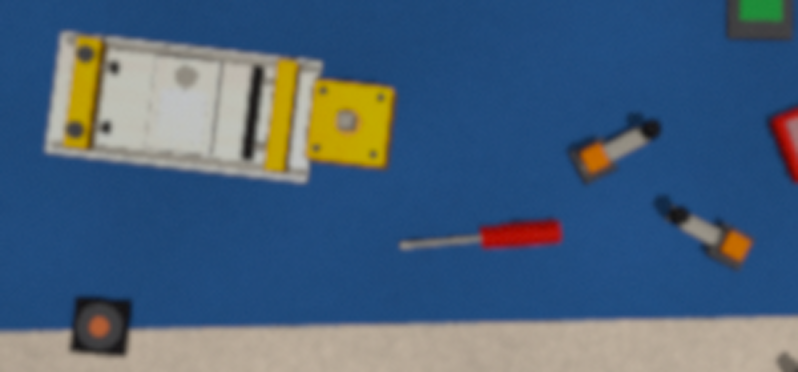

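```bash
python3 -m pendant '[{"xyz":[-0.019,0.026,0],"roll":0,"jaw":0},{"xyz":[-0.05,0.067,0],"roll":0,"jaw":0},{"xyz":[-0.084,0.114,0],"roll":0,"jaw":0},{"xyz":[-0.119,0.16,0],"roll":0,"jaw":0},{"xyz":[-0.153,0.207,0],"roll":0,"jaw":0},{"xyz":[-0.188,0.253,0],"roll":0,"jaw":0},{"xyz":[-0.222,0.3,0],"roll":0,"jaw":0},{"xyz":[-0.257,0.347,0],"roll":0,"jaw":0}]'
python3 -m pendant '[{"xyz":[-0.034,0.046,0],"roll":4,"jaw":0},{"xyz":[-0.066,0.09,0.005],"roll":12,"jaw":0},{"xyz":[-0.096,0.13,0.01],"roll":22,"jaw":0},{"xyz":[-0.117,0.157,0.015],"roll":32,"jaw":0},{"xyz":[-0.126,0.169,0.018],"roll":40,"jaw":0},{"xyz":[-0.127,0.17,0.02],"roll":46,"jaw":0},{"xyz":[-0.127,0.17,0.02],"roll":46,"jaw":0},{"xyz":[-0.127,0.17,0.02],"roll":46,"jaw":0}]'
python3 - <<'E'
from h import *
K,T,_=cam("wrist"); b,d=env.grab_frame("wrist"); np.savez("w1.npz",b=b,d=d,K=K,T=T); cv2.imwrite("pics/w1.png",b)
print(env.state()["ee_pos"],env.state()["ee_rot"])
E
```

```text
time_s: 1.1
ee_pos: [426.6, 198.9, 213.8]
ee_rot: [-180.0, -0.0, 72.7]
force: [0.6, 0.6, -0.5]
gripper_width: 91.4
time_s: 2.1
ee_pos: [550.2, 28.9, 193.8]
ee_rot: [-180.0, 0.0, 26.8]
force: [0.4, -0.4, 0.7]
gripper_width: 91.3
[550.25180801  28.97500452 193.96941379] [-1.79992646e+02  4.51811004e-04  2.68001188e+01]
```

View pics/w1.png

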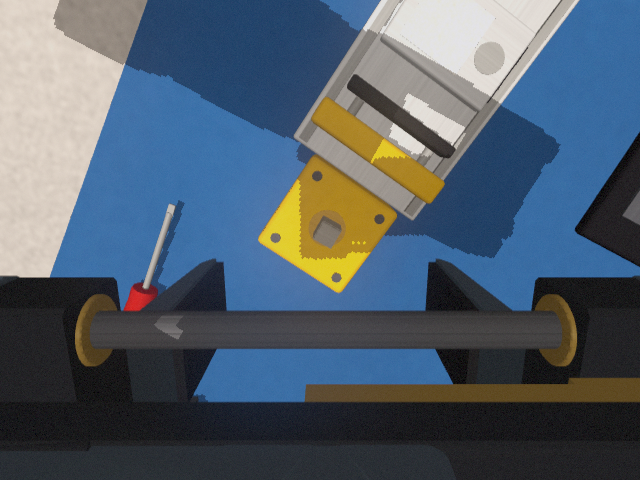

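The wrist view shows the spindle at about (327,232), rotated relative to the housing, with four bolt heads around it.

Run:
```python
from h import *
z=np.load("w1.npz"); b,d,K,T=z["b"],z["d"],z["K"],z["T"]; P=pts(K,T,d)
hsv=cv2.cvtColor(b,cv2.COLOR_BGR2HSV)
Z=P[...,2]; w=np.zeros_like(Z,bool); w[200:265,295:360]=1
m=(w&(Z>70)&(Z<82)).astype(np.uint8); q=P[m>0]
print("depth top n",m.sum(),q.mean(0).round(1),np.median(Z[m>0]))
def rect(m,zz):
    cs,_=cv2.findContours(m.astype(np.uint8),cv2.RETR_EXTERNAL,cv2.CHAIN_APPROX_NONE); c=max(cs,key=cv2.contourArea)[:,0]
    X=np.array([onplane(K,T,*p,zz)[:2] for p in c],np.float32); r=cv2.minAreaRect(X); return np.round(r[0],1),np.round(r[1],1),round(r[2],1)
print("depth rect",rect(m,75))
m2=(w&(hsv[...,1]<90)).astype(np.uint8); print("grey",m2.sum(),rect(m2,75))
y=cv2.inRange(hsv,(18,120,80),(38,255,255)); n,l,s,c=cv2.connectedComponentsWithStats(y)
i=l[265,330]; print("housing",rect(l==i,50),"jaw",rect(l==l[115,335],44))
hm=((Z>45)&(Z<54)); n,l,s,c=cv2.connectedComponentsWithStats(hm.astype(np.uint8)); print("housing depth",rect(l==l[265,330],50))
dk=((hsv[...,2]<90)&(np.abs(Z-51)<5)); n,l,s,c=cv2.connectedComponentsWithStats(dk.astype(np.uint8))
for i in range(1,n):
    if 20<s[i,4]<200: print("bolt",s[i,4],c[i].round(1),onplane(K,T,*c[i],51).round(1))
cv2.imwrite("pics/w1z.png",cv2.resize(b[140:300,240:420],None,fx=4,fy=3.7,interpolation=cv2.INTER_CUBIC))
```

```text
depth top n 459 [552.   28.6  74.7] 74.99812465528697
depth rect (array([551.9,  28.6]), array([16.4, 16.1]), 86.8)
grey 569 (array([551.3,  30. ]), array([19. , 17.3]), 86.8)
housing (array([552.2,  29.2]), array([84.1, 82.5]), 82.2) jaw (array([561.9,  99.4]), array([ 22. , 116.6]), 82.2)
housing depth (array([552. ,  28.7]), array([83., 83.]), 82.3)
bolt 67 [316.7 175.9] [526.8  61.4  51. ]
bolt 64 [378.9 218.9] [586.2  53.3  51. ]
```

View pics/w1z.png

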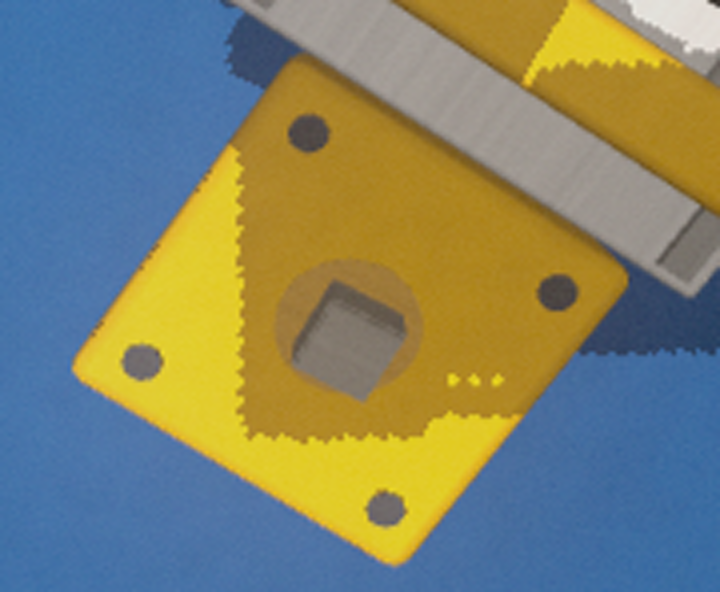

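```bash
python3 -m pendant '[{"xyz":[0,0,0],"roll":5,"jaw":0},{"xyz":[0,0,0],"roll":12,"jaw":0},{"xyz":[0,0,0],"roll":20,"jaw":0},{"xyz":[0,0,0],"roll":27,"jaw":0},{"xyz":[0,0,0],"roll":30,"jaw":0},{"xyz":[0,0,0],"roll":30,"jaw":0},{"xyz":[0,0,0],"roll":30,"jaw":0},{"xyz":[0,0,0],"roll":30,"jaw":0}]'
cat >> h.py <<'E'
def rect(m,zz,K,T):
    cs,_=cv2.findContours(m.astype(np.uint8),cv2.RETR_EXTERNAL,cv2.CHAIN_APPROX_NONE); c=max(cs,key=cv2.contourArea)[:,0]
    X=np.array([onplane(K,T,*p,zz)[:2] for p in c],np.float32); r=cv2.minAreaRect(X); return np.round(r[0],1),np.round(r[1],1),round(r[2],1)
def shot(n):
    K,T,_=cam("wrist"); b,d=env.grab_frame("wrist"); np.savez(n+".npz",b=b,d=d,K=K,T=T); cv2.imwrite("pics/"+n+".png",b)
    return K,T,b,d,pts(K,T,d),cv2.cvtColor(b,cv2.COLOR_BGR2HSV)
E
python3 - <<'E'
from h import *
K,T,b,d,P,hsv=shot("w2"); Z=P[...,2]
print(T[:3,3],tool()[:3,3],env.state()["ee_rot"])
m=(Z>70)&(Z<82)&(np.hypot(P[...,0]-552,P[...,1]-28.6)<25); print(m.sum(),rect(m,75,K,T),P[m].mean(0),np.argwhere(m).mean(0))
hm=((Z>45)&(Z<54)&(np.hypot(P[...,0]-552,P[...,1]-28.6)<65)); n,l,s,c=cv2.connectedComponentsWithStats(hm.astype(np.uint8)); i=1+np.argmax(s[1:,4]);print("housing depth",rect(l==i,50,K,T))
E
```

```text
time_s: 3.15
ee_pos: [550.4, 28.8, 194.0]
ee_rot: [-180.0, -0.0, -3.2]
force: [-0.0, -0.1, -0.8]
gripper_width: 91.3
[555.61673901  96.37496202 364.87658621] [550.39072622  28.74822133 193.96195815] [-1.79995788e+02 -2.69457728e-03 -3.26260332e+00]
464 (array([552.5,  29.2]), array([16. , 15.7]), 86.7) [552.5047844   28.80589276  74.64025258] [232.91594828 326.48922414]
housing depth (array([552.4,  28.9]), array([83.1, 82.9]), 82.3)
```

```bash
python3 -m pendant '[{"xyz":[-0.003,0.025,0],"roll":-4,"jaw":0},{"xyz":[-0.008,0.075,0.003],"roll":-9,"jaw":0},{"xyz":[-0.014,0.13,0.006],"roll":-15,"jaw":0},{"xyz":[-0.019,0.185,0.01],"roll":-21,"jaw":0},{"xyz":[-0.024,0.23,0.012],"roll":-27,"jaw":0},{"xyz":[-0.0265,0.25,0.012],"roll":-30,"jaw":0},{"xyz":[-0.0265,0.254,0.012],"roll":-30,"jaw":0},{"xyz":[-0.0265,0.254,0.012],"roll":-30,"jaw":0}]'
python3 - <<'E'
from h import *
K,T,b,d,P,hsv=shot("w3"); Z=P[...,2]; Tt=tool()
print(Tt[:3,3],env.state()["ee_rot"])
near=np.hypot(P[...,0]-509,P[...,1]+223)<110
o=cv2.inRange(hsv,(3,120,80),(20,255,255))>0
m=o&near&(Z>59)&(Z<68); r=rect(m,63,K,T); print("boss",m.sum(),r,P[m].mean(0).round(1),np.argwhere(m).mean(0))
k=near&(Z>72)&(Z<80)&(~o); r2=rect(k,75.5,K,T); print("knob",k.sum(),r2,P[k].mean(0).round(1))
a=near&(Z>33)&(Z<40)&(hsv[...,1]<80); print("arm",a.sum(),rect(a,37,K,T))
v=r2[0]-r[0]; print("yaw",np.degrees(np.arctan2(v[1],v[0])),np.hypot(*v))
E
```

```text
time_s: 4.2
ee_pos: [509.5, -222.9, 181.9]
ee_rot: [-180.0, -0.0, 26.7]
force: [-0.1, 0.4, 0.7]
gripper_width: 91.1
[ 509.56160613 -222.53453829  181.93671396] [-1.79973664e+02 -1.87378858e-02  2.67152587e+01]
boss 995 (array([ 509.5, -226.4]), array([23.3, 23.7]), 26.6) [ 509.4 -226.2   62.9] [236.29246231 322.58291457]Traceback (most recent call last):
  File "<stdin>", line 7, in <module>
  File "h.py", line 17, in rect
    cs,_=cv2.findContours(m.astype(np.uint8),cv2.RETR_EXTERNAL,cv2.CHAIN_APPROX_NONE); c=max(cs,key=cv2.contourArea)[:,0]
                                                                                         ~~~^^^^^^^^^^^^^^^^^^^^^^^^
ValueError: max() iterable argument is empty
```

View pics/w3.png

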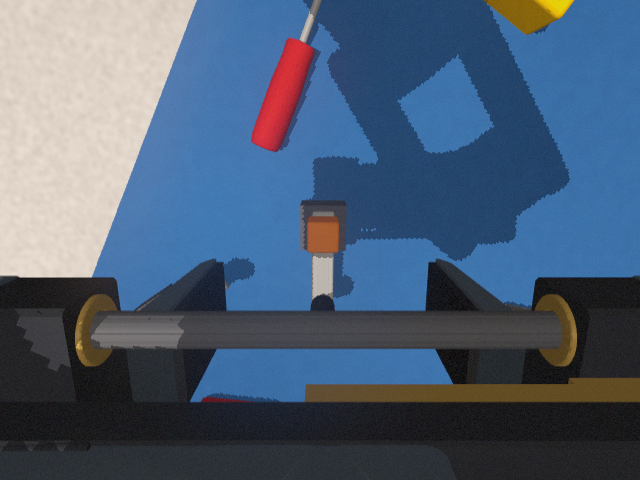

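The wrist view shows the boss at (323,236) with the knob towards the image bottom at (322,303). The crank yaw is -63.4°, and the fingers have clear room. I'm descending to grip now.

```bash
python3 -m pendant '[{"xyz":[-0.001,0.0015,0.01],"roll":0,"jaw":0},{"xyz":[-0.0018,0.0033,0.035],"roll":0,"jaw":0},{"xyz":[-0.0018,0.0033,0.07],"roll":0,"jaw":0},{"xyz":[-0.0018,0.0033,0.105],"roll":0,"jaw":0},{"xyz":[-0.0018,0.0033,0.132],"roll":0,"jaw":0},{"xyz":[-0.0018,0.0033,0.145],"roll":0,"jaw":0},{"xyz":[-0.0018,0.0033,0.149],"roll":0,"jaw":0},{"xyz":[-0.0018,0.0033,0.149],"roll":0,"jaw":0}]'
python3 -m pendant '[{"xyz":[0,0,0],"roll":0,"jaw":0.7},{"xyz":[0,0,0],"roll":0,"jaw":0.8},{"xyz":[0,0,0],"roll":0,"jaw":0.9},{"xyz":[0,0,0],"roll":0,"jaw":1},{"xyz":[0,0,0],"roll":0,"jaw":1},{"xyz":[0,0,0],"roll":0,"jaw":1},{"xyz":[0,0,0],"roll":0,"jaw":1},{"xyz":[0,0,0],"roll":0,"jaw":1}]' 30
```

```text
time_s: 5.25
ee_pos: [509.8, -227.1, 33.4]
ee_rot: [180.0, -0.0, 26.7]
force: [0.2, 0.6, -0.2]
gripper_width: 91.4
time_s: 6.25
ee_pos: [509.2, -227.1, 32.9]
ee_rot: [-180.0, -0.0, 26.7]
force: [0.3, 0.1, -0.7]
gripper_width: 23.9
```

```bash
python3 -m pendant '[{"xyz":[0,0,-0.005],"roll":0,"jaw":1},{"xyz":[0,0,-0.02],"roll":0,"jaw":1},{"xyz":[0,0,-0.045],"roll":0,"jaw":1},{"xyz":[0,0,-0.075],"roll":0,"jaw":1},{"xyz":[0.003,-0.004,-0.1],"roll":0,"jaw":1},{"xyz":[0.012,-0.016,-0.105],"roll":0,"jaw":1},{"xyz":[0.025,-0.034,-0.105],"roll":0,"jaw":1},{"xyz":[0.04,-0.055,-0.105],"roll":0,"jaw":1}]'
python3 -m pendant '[{"xyz":[0.02,-0.027,0],"roll":3,"jaw":1},{"xyz":[0.043,-0.058,0],"roll":8,"jaw":1},{"xyz":[0.067,-0.091,0],"roll":14,"jaw":1},{"xyz":[0.088,-0.12,0],"roll":20,"jaw":1},{"xyz":[0.104,-0.142,0],"roll":26,"jaw":1},{"xyz":[0.1134,-0.1542,0],"roll":29.5,"jaw":1},{"xyz":[0.1134,-0.1542,0],"roll":29.9,"jaw":1},{"xyz":[0.1134,-0.1542,0],"roll":29.9,"jaw":1}]'
python3 - <<'E'
from h import *
K,T,b,d,P,hsv=shot("w4"); Z=P[...,2]; s=env.state(); print(s["ee_pos"],s["ee_rot"],s["gripper_width"],s["force"])
o=cv2.inRange(hsv,(3,120,80),(20,255,255))>0
near=np.hypot(P[...,0]-552,P[...,1]-29)<60
m=o&near&(Z>148); print(m.sum(),np.median(Z[m]) if m.any() else 0, rect(m,np.median(Z[m]),K,T))
E
```

```text
time_s: 7.25
ee_pos: [519.6, -158.5, 137.3]
ee_rot: [-179.9, 0.1, 26.7]
force: [-0.1, -0.1, -3.9]
gripper_width: 24.3
time_s: 8.25
ee_pos: [551.6, 28.6, 137.5]
ee_rot: [180.0, 0.1, -3.1]
force: [0.6, -0.5, -4.4]
gripper_width: 24.0
[551.70898577  28.30183385 137.58923604] [ 1.79983547e+02  5.80690836e-02 -3.17192795e+00] 24.140643734747247 [-0.8629021   0.45951724 -2.82672934]
11087 243.07125901828482 (array([554. ,  51.2]), array([ 4.9, 78.2]), 86.9)
```

View pics/w4.png

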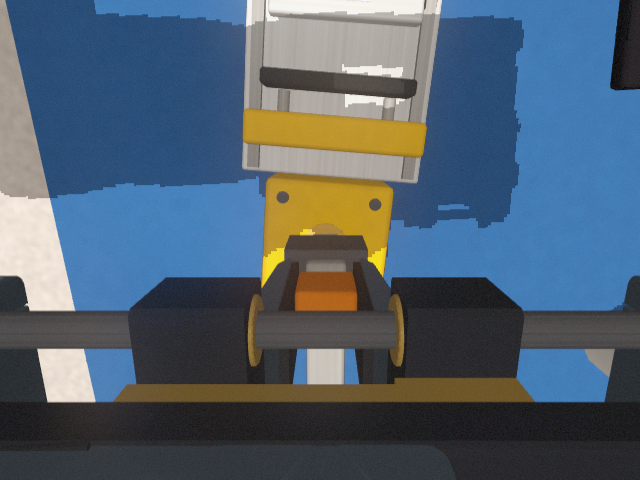

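Run:
```python
from h import *
z=np.load("w4.npz"); b,d,K,T=z["b"],z["d"],z["K"],z["T"]; P=pts(K,T,d); Z=P[...,2]
near=(np.hypot(P[...,0]-552,P[...,1]-38)<40)
m=near&(Z>129.5)&(Z<137.5); m[:230]=0; m[262:]=0
v,u=np.nonzero(m); print(m.sum(),u.min(),u.max(),v.min(),v.max(),np.median(Z[m]))
a=np.radians(-3.2); ex=np.array([np.cos(a),np.sin(a)]); ey=np.array([-np.sin(a),np.cos(a)])
q=P[m][:,:2]-[551.65,28.5]; A,B=q@ex,q@ey; print("x range",np.percentile(A,[.5,99.5]),"back edge",np.percentile(B,[98,99.5,100]))
for uu in range(295,360,8):
    c=np.nonzero(m[:,uu])[0]; print(uu,c.min(),(onplane(K,T,uu,c.min()-.5,133.5)[:2]-[551.65,28.5])@ey, Z[c.min(),uu].round(1))
```

```text
1124 284 367 246 261 133.58770360909875
x range [-17.54954816  20.18645921] back edge [19.77350133 19.85831188 20.10359422]
295 247 20.755934358654294 129.6
303 247 20.75957024129989 130.8
311 247 20.763205942479075 130.1
319 248 20.298349991679494 131.9
327 248 20.30199934442174 131.5
335 247 20.77411195735409 130.4
343 248 20.30929750319655 130.3
351 247 20.781381726854434 129.9
359 248 20.316594933116153 130.4
```

```bash
python3 -m pendant '[{"xyz":[-0.0003,0.0001,0.003],"roll":0,"jaw":1},{"xyz":[-0.0005,0.0002,0.009],"roll":0,"jaw":1},{"xyz":[-0.0005,0.0002,0.016],"roll":0,"jaw":1},{"xyz":[-0.0005,0.0002,0.022],"roll":0,"jaw":1},{"xyz":[-0.0005,0.0002,0.026],"roll":0,"jaw":1},{"xyz":[-0.0005,0.0002,0.0275],"roll":0,"jaw":1},{"xyz":[-0.0005,0.0002,0.0275],"roll":0,"jaw":1},{"xyz":[-0.0005,0.0002,0.0275],"roll":0,"jaw":1}]'
python3 -m pendant '[{"xyz":[0,0,0.0005],"roll":0,"jaw":1},{"xyz":[0,0,0.001],"roll":0,"jaw":1},{"xyz":[0,0,0.0015],"roll":0,"jaw":1},{"xyz":[0,0,0.002],"roll":0,"jaw":1},{"xyz":[0,0,0.0025],"roll":0,"jaw":1},{"xyz":[0,0,0.003],"roll":0,"jaw":1},{"xyz":[0,0,0.0035],"roll":0,"jaw":1},{"xyz":[0,0,0.0035],"roll":0,"jaw":1}]'
python3 -c "
from workcell import env
s=env.state();print(s['ee_pos'],s['ee_rot'],s['force'],s['torque'])"
```

```text
time_s: 9.3
ee_pos: [551.9, 28.6, 110.7]
ee_rot: [-180.0, -0.0, -3.2]
force: [-0.2, -0.8, -3.9]
gripper_width: 23.6
time_s: 10.3
ee_pos: [551.7, 28.5, 106.9]
ee_rot: [-180.0, 0.0, -3.2]
force: [0.2, -0.8, -4.1]
gripper_width: 23.8
[551.7280297   28.53954554 106.88860777] [-1.79995908e+02  2.98211319e-03 -3.19304918e+00] [ 0.15920664 -0.82874983 -4.12342594] [-0.15214807  0.02757764  0.00619145]
```

```bash
python3 -m pendant '[{"xyz":[0,0,0.0006],"roll":0,"jaw":1},{"xyz":[0,0,0.0012],"roll":0,"jaw":1},{"xyz":[0,0,0.0018],"roll":0,"jaw":1},{"xyz":[0,0,0.0024],"roll":0,"jaw":1},{"xyz":[0,0,0.003],"roll":0,"jaw":1},{"xyz":[0,0,0.0035],"roll":0,"jaw":1},{"xyz":[0,0,0.004],"roll":0,"jaw":1},{"xyz":[0,0,0.004],"roll":0,"jaw":1}]'
python3 -c "
from workcell import env
s=env.state();print(s['ee_pos'],s['ee_rot'],s['force'],s['torque'])"
```

```text
time_s: 11.3
ee_pos: [551.7, 28.2, 102.5]
ee_rot: [180.0, 0.0, -3.2]
force: [-0.0, -2.3, -3.6]
gripper_width: 23.7
[551.66573783  28.21869103 102.54634921] [ 1.79967431e+02  1.55530875e-02 -3.17974852e+00] [-0.02226027 -2.2726262  -3.59539805] [-0.51041961  0.13108763  0.00095478]
```

The crank has entered about 5 mm with no vertical load. The spindle is pushing it slightly towards -y, so I'm yielding that way and continuing down.

```bash
python3 -m pendant '[{"xyz":[0,0.0003,0],"roll":0,"jaw":1},{"xyz":[0,0.0005,0.0005],"roll":0,"jaw":1},{"xyz":[0,0.0005,0.0015],"roll":0,"jaw":1},{"xyz":[0,0.0005,0.0025],"roll":0,"jaw":1},{"xyz":[0,0.0005,0.0035],"roll":0,"jaw":1},{"xyz":[0,0.0005,0.0045],"roll":0,"jaw":1},{"xyz":[0,0.0005,0.005],"roll":0,"jaw":1},{"xyz":[0,0.0005,0.005],"roll":0,"jaw":1}]'
python3 -c "
from workcell import env
s=env.state();print(s['ee_pos'],s['ee_rot'],s['force'],s['torque'])"
```

```text
time_s: 12.3
ee_pos: [551.6, 28.1, 97.8]
ee_rot: [-180.0, 0.0, -3.2]
force: [0.0, -1.7, -3.6]
gripper_width: 24.0
[551.64287047  28.08545353  97.84705003] [-1.79993043e+02  9.19100756e-03 -3.19107097e+00] [ 0.01872188 -1.72744479 -3.62800142] [-0.32741437  0.11937252  0.02361747]
```

```bash
python3 -m pendant '[{"xyz":[0,0.0003,0],"roll":0,"jaw":1},{"xyz":[0,0.0004,0.001],"roll":0,"jaw":1},{"xyz":[0,0.0004,0.0025],"roll":0,"jaw":1},{"xyz":[0,0.0004,0.004],"roll":0,"jaw":1},{"xyz":[0,0.0004,0.0055],"roll":0,"jaw":1},{"xyz":[0,0.0004,0.007],"roll":0,"jaw":1},{"xyz":[0,0.0004,0.008],"roll":0,"jaw":1},{"xyz":[0,0.0004,0.008],"roll":0,"jaw":1}]'
python3 -c "
from workcell import env
s=env.state();print(s['ee_pos'],s['ee_rot'],s['force'],s['torque'])"
```

```text
time_s: 13.3
ee_pos: [551.6, 27.7, 89.8]
ee_rot: [-180.0, 0.0, -3.2]
force: [-0.8, -0.0, -4.7]
gripper_width: 24.1
[551.64130239  27.6504018   89.76980016] [-1.79995357e+02  9.59382935e-03 -3.19363119e+00] [-0.84510215 -0.04877749 -4.74946047] [-0.05527254  0.22336479  0.00447511]
```

```bash
python3 -m pendant '[{"xyz":[0,0,0.001],"roll":0,"jaw":1},{"xyz":[0,0,0.0025],"roll":0,"jaw":1},{"xyz":[0,0,0.004],"roll":0,"jaw":1},{"xyz":[0,0,0.0055],"roll":0,"jaw":1},{"xyz":[0,0,0.006],"roll":0,"jaw":1},{"xyz":[0,0,0.0063],"roll":0,"jaw":1},{"xyz":[0,0,0.0065],"roll":0,"jaw":1},{"xyz":[0,0,0.0065],"roll":0,"jaw":1}]'
python3 -c "
from workcell import env
s=env.state();print(s['ee_pos'],s['ee_rot'],s['force'],s['torque'])"
```

```text
time_s: 14.3
ee_pos: [551.6, 27.7, 83.4]
ee_rot: [-180.0, 0.0, -3.2]
force: [-2.0, 0.7, -2.4]
gripper_width: 23.8
[551.63428477  27.66066813  83.42136815] [-1.79995390e+02  5.81374815e-03 -3.19223465e+00] [-2.01552441  0.72848281 -2.38134209] [-0.06644276  0.35952832 -0.00902051]
```

```bash
python3 -m pendant '[{"xyz":[-0.0002,0,0.0002],"roll":0,"jaw":1},{"xyz":[-0.0003,0,0.0004],"roll":0,"jaw":1},{"xyz":[-0.0003,0,0.0006],"roll":0,"jaw":1},{"xyz":[-0.0003,0,0.0006],"roll":0,"jaw":1},{"xyz":[-0.0003,0,0.0006],"roll":0,"jaw":0.7},{"xyz":[-0.0003,0,0.0006],"roll":0,"jaw":0.6},{"xyz":[-0.0003,0,0.0006],"roll":0,"jaw":0.5},{"xyz":[-0.0003,0,0.0006],"roll":0,"jaw":0.4}]'
python3 -c "
from workcell import env
s=env.state();print(s['ee_pos'],s['ee_rot'],s['force'],s['torque'])"
```

```text
time_s: 15.3
ee_pos: [551.6, 27.7, 83.0]
ee_rot: [-180.0, -0.0, -3.2]
force: [-0.4, 0.9, 0.7]
gripper_width: 53.0
[551.57579517  27.6800659   83.00305105] [-1.79993948e+02 -2.82392763e-02 -3.19006890e+00] [-0.3953711   0.8598957   0.72850473] [-0.07076806  0.06315133  0.02832336]
```

```bash
python3 -m pendant '[{"xyz":[0,0,-0.005],"roll":0,"jaw":0.3},{"xyz":[0,0,-0.02],"roll":0,"jaw":0.3},{"xyz":[0,0,-0.045],"roll":0,"jaw":0.3},{"xyz":[0,0,-0.075],"roll":0,"jaw":0.3},{"xyz":[0,0,-0.098],"roll":0,"jaw":0.3},{"xyz":[0,0,-0.11],"roll":0,"jaw":0.3},{"xyz":[0,0,-0.11],"roll":0,"jaw":0.3},{"xyz":[0,0,-0.11],"roll":0,"jaw":0.3}]'
python3 - <<'E'
from h import *
K,T,b,d,P,hsv=shot("w5"); Z=P[...,2]; s=env.state(); print(s["ee_pos"],s["ee_rot"])
near=np.hypot(P[...,0]-552,P[...,1]-28)<80
o=cv2.inRange(hsv,(3,140,80),(17,255,255))>0
m=o&near&(Z>108)&(Z<118); print("boss top",m.sum(),np.median(Z[m]),rect(m,113,K,T))
k=near&(Z>122)&(Z<129)&~o; print("knob",k.sum(),np.median(Z[k]) if k.any() else 0)
h=near&(Z>76)&(Z<83); print("hub top",h.sum(),np.median(Z[h]),rect(h,79,K,T))
a=near&(Z>84)&(Z<91);print("arm",a.sum(),np.median(Z[a]))
# jaw, pad, drive, fence along clamp +y
y=np.radians(-7.7); e=np.array([-np.sin(y),np.cos(y)]); ex=np.array([np.cos(y),np.sin(y)])
q=P[...,:2]-[551.6,27.7]; A=q@ex; B=q@e
for c in(-30,0,30):
    g=(abs(A-c)<2)&(B>40)&(B<340); i=np.argsort(B[g]); bb,zz=B[g][i],Z[g][i]
    print(c,[(int(t),int(np.median(zz[(bb>=t)&(bb<t+4)]))) for t in range(40,330,4) if ((bb>=t)&(bb<t+4)).any()])
E
```

```text
time_s: 16.3
ee_pos: [550.8, 27.7, 192.0]
ee_rot: [180.0, 0.1, -3.2]
force: [0.6, -0.2, -0.4]
gripper_width: 63.8
[550.71315458  27.64920423 191.7985997 ] [ 1.79993742e+02  1.24915838e-01 -3.19275944e+00]
boss top 1337 112.89521614594344 (array([553. ,  28.9]), array([24. , 23.5]), 86.8)
knob 181 125.58415520805528
hub top 1163 79.02215064844535 (array([552.9,  28.4]), array([38.1, 38.1]), 86.8)
arm 1284 87.0042722079503
-30 [(40, 40), (44, 12), (48, 11), (52, 12), (56, 12), (60, 42), (64, 43), (68, 44), (72, 44), (76, 44), (80, 43), (84, 12), (88, 13), (92, 12), (96, 13), (100, 38), (104, 39), (108, 38), (112, 11), (116, 11), (120, 11), (124, 12), (128, 11), (132, 12), (136, 11), (140, 11), (144, 22), (148, 24), (152, 24), (156, 24), (160, 24), (164, 24)]
0 [(40, 39), (44, 12), (48, 12), (52, 11), (56, 11), (60, 42), (64, 43), (68, 43), (72, 43), (76, 43), (80, 43), (84, 12), (88, 11), (92, 12), (96, 12), (100, 38), (104, 38), (108, 37), (112, 12), (116, 12), (120, 12), (124, 12), (128, 12), (132, 12), (136, 11), (140, 11), (144, 21), (148, 24), (152, 24), (156, 24), (160, 24), (164, 24), (168, 24)]
30 [(40, 41), (44, 12), (48, 12), (52, 12), (56, 12), (60, 41), (64, 43), (68, 44), (72, 43), (76, 43), (80, 43), (84, 12), (88, 11), (92, 12), (96, 12), (100, 38), (104, 39), (108, 37), (112, 12), (116, 12), (120, 11), (124, 12), (128, 12), (132, 12), (136, 12), (140, 11), (144, 21), (148, 23), (152, 24), (156, 24), (160, 23), (164, 23), (168, 24), (172, 24)]
```

View pics/w5.png

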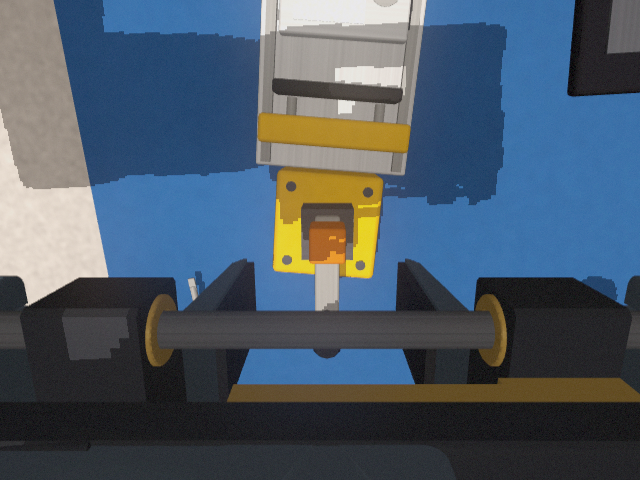

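The crank is fully seated: boss top at z 112.9 and hub top at 79.0, against 113 and 79 expected. It sits square at 86.8°. Next is the knob, 65 mm along tool +y.

```bash
python3 -m pendant '[{"xyz":[0.0005,0.02,0],"roll":0,"jaw":0.3},{"xyz":[0.0005,0.05,0.003],"roll":0,"jaw":0.3},{"xyz":[0.0005,0.065,0.015],"roll":0,"jaw":0.3},{"xyz":[0.0005,0.065,0.04],"roll":0,"jaw":0.3},{"xyz":[0.0005,0.065,0.07],"roll":0,"jaw":0.3},{"xyz":[0.0005,0.065,0.093],"roll":0,"jaw":0.3},{"xyz":[0.0005,0.065,0.102],"roll":0,"jaw":0.4},{"xyz":[0.0005,0.065,0.103],"roll":0,"jaw":0.5}]'
python3 -m pendant '[{"xyz":[0,0,0],"roll":0,"jaw":0.7},{"xyz":[0,0,0],"roll":0,"jaw":0.8},{"xyz":[0,0,0],"roll":0,"jaw":0.9},{"xyz":[0,0,0],"roll":0,"jaw":1},{"xyz":[0,0,0],"roll":0,"jaw":1},{"xyz":[0,0,0],"roll":0,"jaw":1},{"xyz":[0,0,0],"roll":0,"jaw":1},{"xyz":[0,0,0],"roll":0,"jaw":1}]' 35
```

```text
time_s: 17.35
ee_pos: [548.0, -37.5, 89.2]
ee_rot: [-180.0, 0.1, -3.2]
force: [0.0, -0.2, 0.6]
gripper_width: 48.0
time_s: 18.35
ee_pos: [548.6, -37.5, 90.2]
ee_rot: [180.0, -0.0, -3.2]
force: [-0.3, -1.8, 4.4]
gripper_width: 19.1
```

```bash
python3 -m pendant '[{"xyz":[-0.0057,-0.0002,0],"roll":0,"jaw":1},{"xyz":[-0.0168,-0.0022,0],"roll":0,"jaw":1},{"xyz":[-0.0305,-0.0076,0],"roll":0,"jaw":1},{"xyz":[-0.0426,-0.0159,0],"roll":0,"jaw":1},{"xyz":[-0.0526,-0.0268,0],"roll":0,"jaw":1},{"xyz":[-0.0598,-0.0396,0],"roll":0,"jaw":1},{"xyz":[-0.0638,-0.0526,0],"roll":0,"jaw":1},{"xyz":[-0.065,-0.065,0],"roll":0,"jaw":1}]'
python3 -c "
from workcell import env
s=env.state();print(s['ee_pos'],s['ee_rot'],s['force'],s['torque'])"
```

```text
time_s: 19.35
ee_pos: [485.8, 29.7, 90.2]
ee_rot: [179.8, 0.0, -3.1]
force: [-1.5, -8.6, 7.1]
gripper_width: 18.8
[485.80614926  29.65862086  90.23831556] [ 1.79771485e+02  4.65604171e-02 -3.08915184e+00] [-1.46778997 -8.63816324  7.05835028] [-1.84803666  0.01111105  0.01604674]
```

```bash
python3 -m pendant '[{"xyz":[0.0017,-0.0146,-0.0003],"roll":0,"jaw":1},{"xyz":[0.0066,-0.0285,-0.0003],"roll":0,"jaw":1},{"xyz":[0.0145,-0.0409,-0.0003],"roll":0,"jaw":1},{"xyz":[0.025,-0.0512,-0.0003],"roll":0,"jaw":1},{"xyz":[0.0375,-0.0589,-0.0003],"roll":0,"jaw":1},{"xyz":[0.0515,-0.0636,-0.0003],"roll":0,"jaw":1},{"xyz":[0.065,-0.065,-0.0003],"roll":0,"jaw":1},{"xyz":[0.065,-0.065,-0.0003],"roll":0,"jaw":1}]'
python3 - <<'E'
from h import *
K,T,b,d,P,hsv=shot("w6"); Z=P[...,2]; s=env.state();print(s['ee_pos'],s['ee_rot'],s['force'],s['torque'])
y=np.radians(-7.7); e=np.array([-np.sin(y),np.cos(y)]); ex=np.array([np.cos(y),np.sin(y)])
q=P[...,:2]-[551.6,27.7]; A=q@ex; B=q@e
for c in(-35,0,35):
    g=(abs(A-c)<3)&(B>70)&(B<340); bb,zz=B[g],Z[g]
    print(c,[(int(t),int(np.median(zz[(bb>=t)&(bb<t+3)]))) for t in range(70,330,3) if ((bb>=t)&(bb<t+3)).any()])
E
```

```text
time_s: 20.35
ee_pos: [551.4, 93.1, 89.9]
ee_rot: [-180.0, 0.5, -3.2]
force: [-7.2, 0.7, 11.1]
gripper_width: 19.8
[551.38071165  93.06510188  89.94539252] [-179.99143564    0.49366063   -3.21006535] [-6.24597724  0.47356628  9.87177671] [-0.0908048   1.32997462 -0.01573793]
-35 [(70, 12), (73, 12), (79, 42), (82, 191), (85, 208), (88, 192), (91, 192), (94, 192), (97, 190), (100, 182), (103, 32), (106, 31), (109, 31), (112, 31), (115, 30), (118, 38), (121, 39), (124, 39), (127, 37), (130, 12), (133, 11), (136, 11), (139, 12), (142, 12), (145, 24), (148, 24), (151, 24), (154, 24), (157, 24), (160, 24), (163, 24), (166, 24), (169, 24), (172, 24), (175, 24), (178, 24), (181, 24), (184, 24), (187, 24), (190, 24), (193, 24), (196, 24), (199, 24), (202, 24)]
0 [(70, 105), (73, 103), (76, 115), (79, 120), (82, 43), (85, 44), (88, 208), (91, 186), (94, 185), (97, 183), (100, 44), (103, 12), (106, 11), (109, 12), (112, 12), (115, 12), (118, 38), (121, 39), (124, 39), (127, 37), (130, 12), (133, 12), (136, 12), (139, 12), (142, 12), (145, 23), (148, 24), (151, 23), (154, 24), (157, 24), (160, 24), (163, 24), (166, 24), (169, 24), (172, 24), (175, 24), (178, 24), (181, 24), (184, 24), (187, 24), (190, 24), (193, 24), (196, 24), (199, 24), (202, 24), (205, 24)]
35 [(70, 12), (73, 12), (79, 43), (82, 43), (85, 210), (88, 210), (91, 207), (94, 185), (97, 185), (100, 182), (103, 31), (106, 31), (109, 31), (112, 31), (115, 30), (118, 38), (121, 39), (124, 39), (127, 37), (130, 12), (133, 12), (136, 11), (139, 12), (142, 12), (145, 23), (148, 24), (151, 24), (154, 24), (157, 24), (160, 24), (163, 24), (166, 24), (169, 24), (172, 24), (175, 24), (178, 24), (181, 24), (184, 24), (187, 24), (190, 24), (193, 24), (196, 24), (199, 24), (202, 24), (205, 24)]
```

View pics/w6.png

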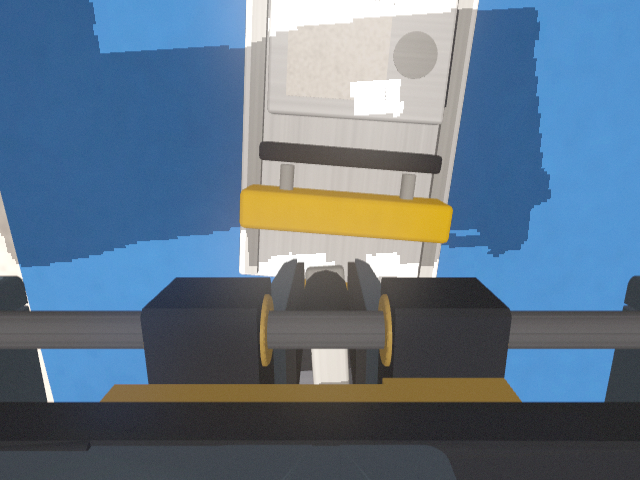

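Half a turn moved the pad face from about B=110 to about B=129.5, roughly 20 mm as expected. The drive's near edge is still at 144.5. A further full turn leaves at least 9 mm to the bumpers.

```bash
python3 -m pendant '[{"xyz":[0.0057,0.0002,-0.0005],"roll":0,"jaw":1},{"xyz":[0.0168,0.0022,-0.0005],"roll":0,"jaw":1},{"xyz":[0.0305,0.0076,-0.0005],"roll":0,"jaw":1},{"xyz":[0.0426,0.0159,-0.0005],"roll":0,"jaw":1},{"xyz":[0.0526,0.0268,-0.0005],"roll":0,"jaw":1},{"xyz":[0.0598,0.0396,-0.0005],"roll":0,"jaw":1},{"xyz":[0.0638,0.0526,-0.0005],"roll":0,"jaw":1},{"xyz":[0.065,0.065,-0.0005],"roll":0,"jaw":1}]'
python3 -m pendant '[{"xyz":[-0.0012,0.0127,0],"roll":0,"jaw":1},{"xyz":[-0.0049,0.0249,0],"roll":0,"jaw":1},{"xyz":[-0.011,0.0361,0],"roll":0,"jaw":1},{"xyz":[-0.019,0.046,0],"roll":0,"jaw":1},{"xyz":[-0.0289,0.054,0],"roll":0,"jaw":1},{"xyz":[-0.0401,0.0601,0],"roll":0,"jaw":1},{"xyz":[-0.0523,0.0638,0],"roll":0,"jaw":1},{"xyz":[-0.065,0.065,0],"roll":0,"jaw":1}]'
python3 -c "
from workcell import env
s=env.state();print(s['ee_pos'],s['ee_rot'],s['force'],s['torque'])"
```

```text
time_s: 21.4
ee_pos: [616.2, 27.2, 90.5]
ee_rot: [-179.6, 0.1, -3.3]
force: [-0.3, 7.9, 4.1]
gripper_width: 19.1
time_s: 22.4
ee_pos: [551.0, -37.3, 90.9]
ee_rot: [-180.0, -0.4, -3.2]
force: [8.7, -1.2, -1.8]
gripper_width: 19.2
[550.99466437 -37.31686201  90.88609191] [-179.98216788   -0.43913967   -3.20306851] [ 8.74015532 -1.18742707 -1.78706827] [-0.35100014 -1.31798456  0.02624568]
```

```bash
python3 -m pendant '[{"xyz":[-0.0127,-0.0012,0.0004],"roll":0,"jaw":1},{"xyz":[-0.0249,-0.0049,0.0004],"roll":0,"jaw":1},{"xyz":[-0.0361,-0.011,0.0004],"roll":0,"jaw":1},{"xyz":[-0.046,-0.019,0.0004],"roll":0,"jaw":1},{"xyz":[-0.054,-0.0289,0.0004],"roll":0,"jaw":1},{"xyz":[-0.0601,-0.0401,0.0004],"roll":0,"jaw":1},{"xyz":[-0.0638,-0.0523,0.0004],"roll":0,"jaw":1},{"xyz":[-0.065,-0.065,0.0004],"roll":0,"jaw":1}]'
python3 -m pendant '[{"xyz":[0.0012,-0.0127,0],"roll":0,"jaw":1},{"xyz":[0.0049,-0.0249,0],"roll":0,"jaw":1},{"xyz":[0.011,-0.0361,0],"roll":0,"jaw":1},{"xyz":[0.019,-0.046,0],"roll":0,"jaw":1},{"xyz":[0.0289,-0.054,0],"roll":0,"jaw":1},{"xyz":[0.0401,-0.0601,0],"roll":0,"jaw":1},{"xyz":[0.0523,-0.0638,0],"roll":0,"jaw":1},{"xyz":[0.065,-0.065,0],"roll":0,"jaw":1}]'
cat > edges.py <<'E'
from h import *
import sys
K,T,b,d,P,hsv=shot(sys.argv[1]); Z=P[...,2]; s=env.state();print(s['time_s'],s['ee_pos'],s['ee_rot'],s['force'],s['torque'])
y=np.radians(-7.7); e=np.array([-np.sin(y),np.cos(y)]); ex=np.array([np.cos(y),np.sin(y)])
q=P[...,:2]-[551.6,27.7]; A=q@ex; B=q@e
def span(c,lo,hi,bmin): # B extents of the surface lo<z<hi along a strip
    g=(abs(A-c)<4)&(Z>lo)&(Z<hi)&(B>bmin); return np.round(np.percentile(B[g],[1,99]),1).tolist() if g.sum()>5 else None
for c in(-45,-35,-20,0,20,35,45):
    print(c,"jaw",span(c,42.7,46,60),"pad",span(c,36.5,41,75),"drive",span(c,22.5,26.5,100),"bump",span(c,14,60,225))
E
python3 edges.py w7
```

```text
time_s: 23.4
ee_pos: [485.8, 29.8, 90.4]
ee_rot: [179.8, 0.1, -3.1]
force: [0.1, -8.9, 4.5]
gripper_width: 19.2
time_s: 24.4
ee_pos: [549.4, 93.1, 89.9]
ee_rot: [180.0, 0.8, -3.2]
force: [-10.9, 0.9, 12.2]
gripper_width: 19.1
24.45 [551.53707699  93.07639574  89.97886433] [179.9991492    0.58772404  -3.21776618] [-8.24247201  0.03595598 11.03715534] [-0.05512983  1.79985832  0.04934915]
-45 jaw [121.8, 142.0] pad [142.8, 168.5] drive [163.0, 201.6] bump None
-35 jaw [121.9, 142.0] pad [121.2, 168.7] drive [158.9, 201.9] bump None
-20 jaw [121.8, 141.9] pad [142.9, 168.5] drive [170.9, 203.1] bump None
0 jaw [121.7, 141.9] pad [145.7, 168.5] drive [162.4, 204.5] bump None
20 jaw [121.7, 141.9] pad [125.7, 168.5] drive [171.0, 206.0] bump None
35 jaw [121.8, 142.1] pad [158.7, 168.7] drive [171.0, 207.2] bump None
45 jaw [121.8, 141.9] pad [124.3, 168.5] drive [158.8, 207.9] bump None
```

View pics/w7.png

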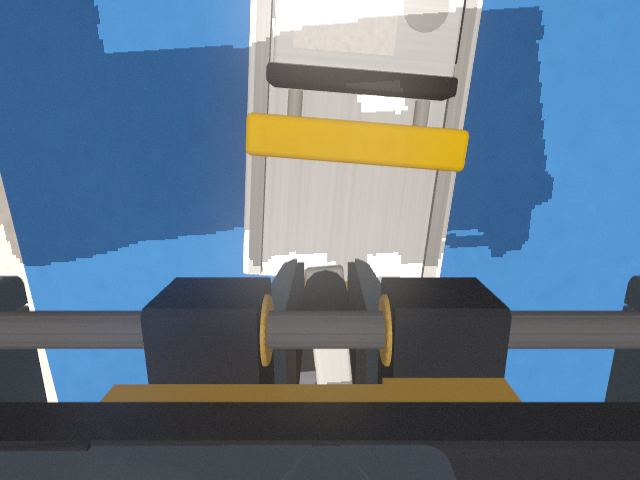

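Run:
```python
from h import *
K,T,_=cam("top"); z=np.load("top0.npz"); b,d=z["b"],z["d"]
y=np.radians(-7.7); e=np.array([-np.sin(y),np.cos(y)]); ex=np.array([np.cos(y),np.sin(y)])
def AB(u,v,zz): q=onplane(K,T,u,v,zz)[:2]-[551,28.7]; return q@ex,q@e
hsv=cv2.cvtColor(b,cv2.COLOR_BGR2HSV); g=hsv[...,2]
# resample the image in clamp coordinates at z=18 along lines: intensity profiles of bumper rows
for A in range(-44,45,4):
    row=[]
    for B in range(232,290,2):
        p=np.array([551,28.7])+A*ex+B*e; c=np.linalg.inv(T)@np.array([p[0],p[1],20,1]); u=K[0,2]+K[0,0]*c[0]/-c[2]; v=K[1,2]-K[1,1]*c[1]/-c[2]
        row.append(int(cv2.getRectSubPix(g,(1,1),(u,v))[0,0]))
    print(A,row)
```

```text
-44 [190, 191, 191, 190, 190, 191, 191, 192, 191, 191, 192, 191, 190, 189, 189, 188, 185, 179, 165, 144, 122, 106, 114, 131, 155, 160, 153, 137, 118]
-40 [191, 192, 192, 192, 192, 192, 192, 193, 192, 191, 189, 183, 176, 168, 166, 168, 170, 170, 159, 143, 122, 108, 112, 128, 145, 144, 130, 104, 85]
-36 [192, 192, 192, 192, 192, 192, 192, 193, 192, 190, 181, 165, 142, 119, 110, 112, 123, 133, 135, 129, 114, 110, 115, 134, 147, 146, 129, 102, 82]
-32 [191, 191, 191, 191, 191, 191, 191, 191, 191, 187, 175, 153, 121, 87, 68, 67, 89, 107, 118, 119, 113, 112, 119, 142, 158, 163, 151, 130, 111]
-28 [191, 191, 191, 191, 191, 191, 191, 191, 190, 187, 178, 162, 133, 105, 86, 88, 106, 121, 130, 123, 114, 108, 119, 142, 164, 178, 176, 168, 158]
-24 [191, 190, 191, 191, 191, 191, 191, 191, 191, 190, 186, 179, 164, 151, 142, 146, 152, 157, 151, 135, 117, 103, 114, 135, 163, 178, 186, 188, 186]
-20 [191, 190, 191, 191, 191, 191, 191, 191, 192, 192, 192, 190, 187, 184, 182, 183, 182, 179, 165, 145, 121, 108, 113, 130, 158, 176, 187, 190, 191]
-16 [191, 191, 191, 192, 191, 190, 191, 192, 192, 191, 192
[... 1614 characters left out ...]
190, 191, 190, 189, 180, 162, 139, 116, 109, 114, 130, 137, 138, 130, 116, 112, 119, 142, 163, 179, 187, 189, 189]
32 [190, 190, 192, 191, 190, 191, 190, 190, 189, 186, 173, 152, 119, 87, 69, 68, 89, 107, 119, 119, 114, 113, 122, 145, 166, 181, 183, 182, 178]
36 [191, 191, 191, 191, 191, 191, 191, 191, 190, 186, 176, 160, 131, 102, 80, 80, 95, 110, 120, 118, 112, 106, 119, 139, 161, 172, 168, 157, 140]
40 [191, 191, 191, 191, 191, 191, 191, 191, 191, 189, 185, 177, 162, 147, 135, 135, 140, 147, 144, 132, 117, 105, 113, 129, 151, 151, 140, 118, 97]
44 [191, 190, 190, 190, 190, 190, 190, 190, 190, 190, 190, 187, 184, 180, 178, 178, 179, 176, 163, 144, 120, 107, 108, 123, 139, 138, 125, 99, 80]
```

```bash
python3 -m pendant '[{"xyz":[0.0057,0.0002,-0.0003],"roll":0,"jaw":1},{"xyz":[0.0168,0.0022,-0.0003],"roll":0,"jaw":1},{"xyz":[0.0305,0.0076,-0.0003],"roll":0,"jaw":1},{"xyz":[0.0426,0.0159,-0.0003],"roll":0,"jaw":1},{"xyz":[0.0526,0.0268,-0.0003],"roll":0,"jaw":1},{"xyz":[0.0598,0.0396,-0.0003],"roll":0,"jaw":1},{"xyz":[0.0638,0.0526,-0.0003],"roll":0,"jaw":1},{"xyz":[0.065,0.065,-0.0003],"roll":0,"jaw":1}]'
python3 -m pendant '[{"xyz":[-0.001,0.0113,0],"roll":0,"jaw":1},{"xyz":[-0.0039,0.0222,0],"roll":0,"jaw":1},{"xyz":[-0.0087,0.0325,0],"roll":0,"jaw":1},{"xyz":[-0.0167,0.0435,0],"roll":0,"jaw":1},{"xyz":[-0.0268,0.0526,0],"roll":0,"jaw":1},{"xyz":[-0.0375,0.0589,0],"roll":0,"jaw":1},{"xyz":[-0.0482,0.0628,0],"roll":0,"jaw":1},{"xyz":[-0.0482,0.0628,0],"roll":0,"jaw":1}]'
python3 -c "
from workcell import env
s=env.state();print(s['ee_pos'],s['ee_rot'],s['force'],s['torque'])"
```

```text
time_s: 25.45
ee_pos: [616.2, 27.3, 90.5]
ee_rot: [-179.6, 0.1, -3.3]
force: [-0.2, 7.9, 3.1]
gripper_width: 18.8
time_s: 26.45
ee_pos: [567.3, -35.3, 90.8]
ee_rot: [-179.9, -0.4, -3.2]
force: [6.1, 0.3, -0.9]
gripper_width: 19.2
[567.2827275  -35.31207678  90.7883061 ] [-179.89723699   -0.37045162   -3.24314912] [ 6.05123532  0.29034405 -0.8533982 ] [-0.02948555 -1.16625131  0.0609526 ]
```

```bash
python3 -m pendant '[{"xyz":[0,0,0],"roll":0,"jaw":0.6},{"xyz":[0,0,0],"roll":0,"jaw":0.5},{"xyz":[0,0,0],"roll":0,"jaw":0.5},{"xyz":[0,0,-0.01],"roll":0,"jaw":0.5},{"xyz":[0,0,-0.03],"roll":0,"jaw":0.5},{"xyz":[0,0,-0.05],"roll":0,"jaw":0.5},{"xyz":[-0.002,-0.01,-0.06],"roll":0,"jaw":0.5},{"xyz":[-0.005,-0.035,-0.06],"roll":0,"jaw":0.5}]'
python3 -m pendant '[{"xyz":[-0.003,-0.035,0],"roll":0,"jaw":0.5},{"xyz":[-0.006,-0.075,0],"roll":0,"jaw":0.5},{"xyz":[-0.009,-0.11,0],"roll":0,"jaw":0.5},{"xyz":[-0.011,-0.135,0],"roll":0,"jaw":0.5},{"xyz":[-0.012,-0.147,0],"roll":0,"jaw":0.5},{"xyz":[-0.012,-0.15,0],"roll":0,"jaw":0.5},{"xyz":[-0.012,-0.15,0],"roll":0,"jaw":0.5},{"xyz":[-0.012,-0.15,0],"roll":0,"jaw":0.5}]'
python3 edges.py w8
```

```text
time_s: 27.45
ee_pos: [562.4, -0.5, 151.7]
ee_rot: [-180.0, -0.1, -3.3]
force: [-0.5, -0.3, 0.5]
gripper_width: 45.7
time_s: 28.45
ee_pos: [558.5, 148.9, 150.6]
ee_rot: [180.0, 0.0, -3.2]
force: [-1.6, 0.4, -0.0]
gripper_width: 45.4
28.5 [558.55626178 148.8729921  150.5577064 ] [ 1.79993256e+02  4.71928496e-03 -3.25387293e+00] [ 0.10439497  0.42276265 -0.05616499] [-0.04047973  0.03506115  0.04418634]
-45 jaw [140.6, 270.3] pad [161.5, 269.6] drive [185.1, 269.3] bump [225.5, 270.3]
-35 jaw [140.6, 271.2] pad [161.5, 269.7] drive [185.7, 269.2] bump [225.5, 270.8]
-20 jaw [140.6, 272.1] pad [161.5, 269.9] drive [185.4, 269.2] bump [225.4, 272.0]
0 jaw [140.7, 273.5] pad [161.5, 269.6] drive [185.5, 269.3] bump [225.5, 273.3]
20 jaw [140.6, 275.1] pad [161.5, 269.6] drive [185.2, 269.2] bump [225.4, 275.1]
35 jaw [140.6, 275.8] pad [161.3, 269.7] drive [185.5, 269.2] bump [225.6, 275.5]
45 jaw [140.5, 275.9] pad [161.5, 269.5] drive [185.3, 269.1] bump [225.5, 275.5]
```

View pics/w8.png

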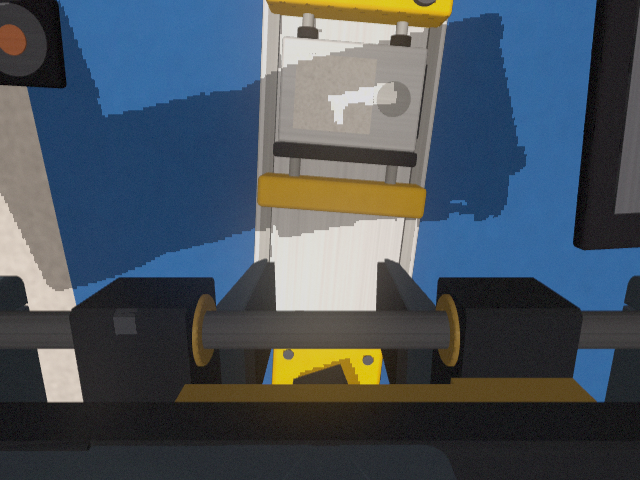

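The drive now lies between the pad and the bumpers, with the bumper tips at about (308,35) and (401,41). Next I need the exact edges.

```bash
cat > prof.py <<'E'
from h import *
import sys
z=np.load(sys.argv[1]+".npz"); b,d,K,T=z["b"],z["d"],z["K"],z["T"]; P=pts(K,T,d); Z=P[...,2]
y=np.radians(-7.7); e=np.array([-np.sin(y),np.cos(y)]); ex=np.array([np.cos(y),np.sin(y)])
q=P[...,:2]-[551.6,27.7]; A=q@ex; B=q@e
def ext(c,w,lo,hi,bl,bh):
    g=(abs(A-c)<w)&(Z>lo)&(Z<hi)&(B>bl)&(B<bh); return np.round(np.percentile(B[g],[1,99]),1).tolist() if g.sum()>5 else None
for c in(-40,-20,0,20,40):
    j=ext(c,4,42.7,46,60,240); p=ext(c,4,36.5,40.5,j[1]+8,j[1]+35); print(c,"jaw",j,"pad",p,"gap",round(p[1]-j[1],2),"drive",ext(c,4,22.5,25.5,p[1]-1,265),"fence",ext(c,4,40,46,250,290))
g=(abs(abs(A)-32)<14)&(Z>14)&(Z<34)&(B>245)&(B<266)
for sgn in(-1,1):
    k=g&(A*sgn>0)
    for t in np.arange(246,266,1.):
        m=k&(B>=t)&(B<t+1); 
        if m.any(): print(sgn,t,m.sum(),round(float(np.percentile(Z[m],90)),1),round(float(np.median(A[m])),1),int(np.median(b[m].mean(-1))))
E
python3 prof.py w8; python3 prof.py w7 | head -5
python3 - <<'E'
from h import *
b=np.load("w8.npz")["b"]
cv2.imwrite("pics/w8z.png",cv2.resize(b[0:70,255:460],None,fx=3.8,fy=3.8,interpolation=cv2.INTER_CUBIC))
E
```

```text
-40 jaw [140.6, 160.8] pad [174.9, 184.7] gap 23.9 drive [185.7, 257.3] fence [268.9, 270.9]
-20 jaw [140.6, 160.8] pad [174.9, 184.6] gap 23.8 drive [185.6, 253.7] fence [269.0, 272.3]
0 jaw [140.6, 161.0] pad [174.9, 184.6] gap 23.6 drive [185.6, 253.6] fence [268.9, 273.7]
20 jaw [140.5, 160.6] pad [174.9, 184.7] gap 24.1 drive [185.6, 253.6] fence [269.0, 275.3]
40 jaw [140.6, 160.6] pad [175.0, 184.6] gap 24.0 drive [185.6, 256.3] fence [268.9, 274.4]
-1 246.0 61 24.9 -31.7 219
-1 247.0 67 25.2 -32.6 219
-1 248.0 64 24.8 -32.3 219
-1 249.0 71 24.9 -32.0 219
-1 250.0 60 24.9 -31.6 219
-1 251.0 68 25.0 -31.3 219
-1 252.0 64 24.7 -33.2 217
-1 253.0 64 24.7 -32.2 195
-1 254.0 64 26.9 -30.9 72
-1 255.0 33 28.7 -30.8 75
-1 256.0 34 28.3 -31.9 74
-1 257.0 39 28.6 -30.3 74
-1 258.0 30 28.5 -31.0 72
-1 259.0 31 28.0 -30.4 74
-1 260.0 24 28.2 -30.8 111
-1 261.0 10 25.8 -31.0 170
-1 262.0 16 25.9 -31.0 166
-1 263.0 22 25.3 -31.1 164
-1 264.0 18 25.2 -31.2 167
-1 265.0 20 25.5 -31.3 169
1 246.0 63 24.9 31.0 149
1 247.0 64 25.1 33.3 150
1 248.0 67 25.1 31.3 151
1 249.0 63 25.0 33.4 151
1 250.0 66 25.1 32.2 150
1 251.0 67 25.2 30.9 152
1 252.0 60 25.2 32.4 152
1 253.0 62 24.4 31.5 144
1 254.0 65 27.8 32.6 57
1 255.0 32 28.2 32.6 57
1 256.0 35 29.0 31.0 57
1 257.0 32 28.4 32.1 56
1 258.0 33 27.8 32.2 56
1 259.0 34 28.2 32.3 56
1 260.0 21 28.3 31.8 113
1 261.0 8 25.2 32.6 171
1 262.0 17 25.8 32.1 160
1 263.0 22 25.5 32.4 166
1 264.0 19 25.3 32.2 168
1 265.0 21 25.7 32.2 164
-40 jaw [121.9, 142.1] pad [158.8, 168.6] gap 26.5 drive [171.3, 201.8] fence None
-20 jaw [121.8, 141.9] pad [158.9, 168.5] gap 26.6 drive [171.2, 203.1] fence None
0 jaw [121.7, 141.9] pad [158.9, 168.5] gap 26.6 drive [171.3, 204.6] fence None
20 jaw [121.7, 141.9] pad [158.7, 168.5] gap 26.6 drive [171.2, 206.0] fence None
40 jaw [121.7, 142.0] pad [158.8, 168.6] gap 26.6 drive [171.3, 207.4] fence None
```

View pics/w8z.png

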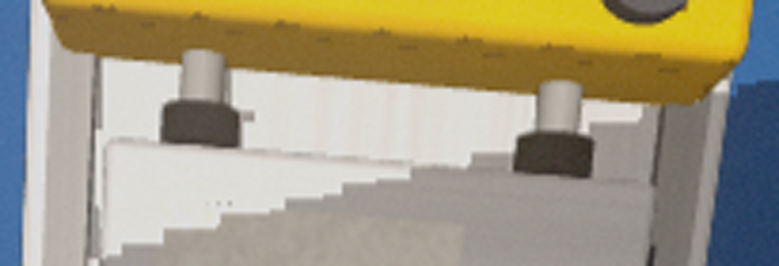

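The drive touches both bumpers: its edge is at 253.7 and the bumper ends start at 254. The jaw-to-pad-face gap fell from 26.55 to 23.9, so the springs are squashed about 2.7 of 6 mm, which meets the target. I'm backing off to confirm that the crank is still seated.

```bash
python3 -m pendant '[{"xyz":[0,0.008,-0.01],"roll":0,"jaw":0.5},{"xyz":[0,0.025,-0.025],"roll":0,"jaw":0.5},{"xyz":[0,0.05,-0.04],"roll":0,"jaw":0.5},{"xyz":[0,0.08,-0.045],"roll":0,"jaw":0.5},{"xyz":[0,0.105,-0.045],"roll":0,"jaw":0.5},{"xyz":[0,0.118,-0.045],"roll":0,"jaw":0.5},{"xyz":[0,0.121,-0.045],"roll":0,"jaw":0.5},{"xyz":[0,0.121,-0.045],"roll":0,"jaw":0.5}]'
python3 - <<'E'
from h import *
K,T,b,d,P,hsv=shot("w9"); Z=P[...,2]; s=env.state(); print(s["ee_pos"],s["force"])
near=np.hypot(P[...,0]-552,P[...,1]-28)<80
o=cv2.inRange(hsv,(3,140,80),(17,255,255))>0
m=o&near&(Z>108)&(Z<118); print("boss top",m.sum(),np.median(Z[m]),rect(m,113,K,T))
h=near&(Z>76)&(Z<83)&(np.hypot(P[...,0]-552,P[...,1]-28)<32); print("hub top",h.sum(),np.median(Z[h]),rect(h,79,K,T))
a=near&(Z>84)&(Z<91);print("arm",a.sum(),np.median(Z[a]))
E
python3 prof.py w9 | head -5
```

```text
time_s: 29.5
ee_pos: [551.8, 29.0, 195.7]
ee_rot: [-180.0, -0.0, -3.2]
force: [0.2, 0.3, -0.3]
gripper_width: 45.5
[551.7882201   29.30472284 195.58110518] [-0.14883938  0.52005994 -0.57876804]
boss top 1280 112.93169588197345 (array([552.4,  29. ]), array([23.9, 24.3]), 16.0)
hub top 1080 79.05953782103481 (array([552.3,  28.2]), array([38. , 38.5]), 16.4)
arm 1338 86.99976881854852Traceback (most recent call last):
  File "prof.py", line 9, in <module>
    j=ext(c,4,42.7,46,60,240); p=ext(c,4,36.5,40.5,j[1]+8,j[1]+35); print(c,"jaw",j,"pad",p,"gap",round(p[1]-j[1],2),"drive",ext(c,4,22.5,25.5,p[1]-1,265),"fence",ext(c,4,40,46,250,290))
                                                                                                        ~^^^
TypeError: 'NoneType' object is not subscriptable
```

```bash
python3 -c "
from workcell import env
s=env.state();print(s['time_s'],s['force']);env.job_done()"
```

```text
29.55 [-0.14883938  0.52005994 -0.57876804]
the job is handed in; nothing more can be done
```

The job is handed in at 29.6 s: the crank is on the spindle, the drive is clamped against the bumpers, and the robot is touching nothing. I took the crank farthest to the left and lowered it onto the spindle by feel. I then wound it clockwise by its knob for just under two turns and let go.

- **Crank seated:** after winding, the boss top was at z 112.9 and the hub top at 79.1, against 113 and 79 expected.
- **Drive held:** its far edge was at 253.7 mm and both bumper ends start at about 254 mm, so it touches both.
- **Springs:** the jaw-to-pad gap went from 26.55 to 23.9 mm. That is about 2.7 of 6 mm, or 45%, slightly under half and well clear of the stop.
- **Forces:** no reading passed about 17 N.

Two things to know. The camera's and the arm's estimates of where the crank sat differed by about 1 mm before fitting. The fit went in with only about 2.3 N of sideways force, which I relieved on the way down. I could not view a last picture because the viewing limit was reached, so the final seating check rests on depth measurements only.

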